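Load magnet shims into the covered sorting block

TASK

Slide the steel lid of the sorting block fully open, then drop the three steel shims one by one into the pockets with the same number of dots, so that each lies flat on its pocket's floor. Leave the lid open, and leave the violet spacer, the white bead block and the brass cone where they stand.

Things in the scene. Friction and masses are not known exactly. Their poses are not given: they have to be found in the camera images.
- block: Aluminium sorting block fixed to the table, 170 x 220 x 25 mm (x, y, height); origin at the centre of its underside on the table (z = 0), z up. Three rectangular pockets lie in a row along its y axis at x = -40 mm, nearest the robot, each 12 mm deep; one, two or three black dots on the block's near edge beside each pocket (at x = -76 mm) tell which is which. Two low rails (8 mm wide and high) run along x at its ends, y = +-103 mm. Its yaw varies.
- lid (a joint): Sliding steel lid of the block: 0 = shut over the pockets, 0.08 = fully open (end stop), in m along the block's +x axis. Starts nearly shut. About 2 N of friction holds it wherever it is left. The plate is 54 x 196 mm (x, y) and 4 mm thick, its underside 0.5 mm above the block's top; fully open, its near edge is 53 mm from the pockets' centre line.
- lid_grip (a point): Top centre of the lid's black grip bar, 55.5 mm above the table. The bar is 14 mm thick (along the block's x), 60 mm long (along the block's y) and stands 26 mm above the lid plate. It moves with the lid; the point's axes are the block's.
- shim1: Loose flat steel shim marked with one black dot on both faces: 22 mm wide (its x), 28 mm long (its y), 8 mm thick, about 39 g (varies); origin at the centre of its underside. Lies flat on the cork at z = 0, any of three places, yaw varies.
- shim1_center (a point): Centre of the shim with one black dot, 4 mm above its underside.
- pocket1 (a point): Centre of the floor of the pocket marked with one black dot, 13 mm above the table, 12 mm below the block's top, at block x = -40 mm, y = -69 mm. The pocket is 28 mm (block x) by 34 mm (block y), with vertical walls: 3 mm of room all round its shim when centred with the long sides parallel. Axes as the block's.
- shim2: Loose flat steel shim marked with two black dots on both faces: 22 mm wide (its x), 42 mm long (its y), 8 mm thick, about 58 g (varies); origin at the centre of its underside. Lies flat on the cork at z = 0, any of three places, yaw varies.
- shim2_center (a point): Centre of the shim with two black dots, 4 mm above its underside.
- pocket2 (a point): Centre of the floor of the pocket marked with two black dots, 13 mm above the table, 12 mm below the block's top, at block x = -40 mm, y = -14 mm. The pocket is 28 mm (block x) by 48 mm (block y), with vertical walls: 3 mm of room all round its shim when centred with the long sides parallel. Axes as the block's.
- shim3: Loose flat steel shim marked with three black dots on both faces: 22 mm wide (its x), 56 mm long (its y), 8 mm thick, about 77 g (varies); origin at the centre of its underside. Lies flat on the cork at z = 0, any of three places, yaw varies.
- shim3_center (a point): Centre of the shim with three black dots, 4 mm above its underside.
- pocket3 (a point): Centre of the floor of the pocket marked with three black dots, 13 mm above the table, 12 mm below the block's top, at block x = -40 mm, y = 55 mm. The pocket is 28 mm (block x) by 62 mm (block y), with vertical walls: 3 mm of room all round its shim when centred with the long sides parallel. Axes as the block's.
- spacer: Bystander: violet anodised tubular spacer, 34 mm outer diameter, 28 mm tall, standing; origin at the centre of its underside.
- bead_block: Bystander: white ceramic bead block, 26 x 30 x 24 mm, with one dark bore through its sides and a plain top; origin at the centre of its underside.
- cone: Bystander: dull brass alignment cone, 36 mm base diameter, 45 mm tall, point up; origin at the centre of its underside.
Things that resemble listed ones, but are neither listed nor needed, are in the scene too. Leave any blue or red look-alike of the shim1 alone.

How it is judged (in metres and radians):
On the way:
1. the lid is slid fully open (at least 70 mm of its 80 mm) (value of joint lid above 0.07 m), for 0.2 s.
At the end, for the whole second after the job is handed in: Each shim lies flat and at rest on the floor of the pocket with its own number of dots: its centre within 8 mm horizontally of the pocket's centre and 0 to 6.5 mm above the pocket's floor. The lid is still at least 65 mm open. The spacer, bead block and cone are within 20 mm of where they stood (horizontal distance between shim1_center and pocket1 below 0.008 m and z of shim1_center in the frame of pocket1 between 0 and 0.0065 m and linear speed of each of shim1, shim2, shim3 below 0.02 m/s and horizontal distance between shim2_center and pocket2 below 0.008 m and z of shim2_center in the frame of pocket2 between 0 and 0.0065 m and horizontal distance between shim3_center and pocket3 below 0.008 m and z of shim3_center in the frame of pocket3 between 0 and 0.0065 m and value of joint lid above 0.065 m and distance of each of spacer, bead_block, cone from where it was at the start of the episode below 0.02 m); the robot touches nothing.
It fails at once if the violet spacer is pushed or lifted more than 20 mm from its place or tipped over (distance of spacer from where it was at the start of the episode above 0.02 m or angle between spacer's own z axis and vertical above 0.5 rad).
It fails at once if the ceramic bead block is pushed or lifted more than 20 mm from its place or tipped over (distance of bead_block from where it was at the start of the episode above 0.02 m or angle between bead_block's own z axis and vertical above 0.5 rad).
It fails at once if the brass cone is pushed or lifted more than 20 mm from its place or tipped over (distance of cone from where it was at the start of the episode above 0.02 m or angle between cone's own z axis and vertical above 0.5 rad).
It also fails if it takes over 69 s, if anything falls off the work surface, if the arm or the gripper's body presses on something with over 40 N, if the wrist force passes 120 N, or if a joint passes its speed limit or range.

ROBOT

A 6-joint arm with a two-finger parallel gripper is mounted at the origin on the work surface. World frame = base frame: x ahead of the robot, y to its left, z up, the work surface at z = 0. Lengths are in m, angles in degrees, forces in N, time in s.
With the tool pointing down it reaches from about 0.4 to 0.825 m from the base axis. Payload 7 kg.
Tool frame: the origin (TCP) lies at the very end of the fingers, on their centre line; the grasp point (between the pads) lies 19 mm behind it; x points along the fingers, z is the direction in which the jaws open and shut, and the axes are right-handed (so a half turn about x gives the same grasp; the last joint's range is limited). The gripper opens to 88 mm and grips with 3 to 60 N. Pads are 19 mm wide; open, the fingers measure 130 mm over their backs; the gripper's body (78 mm by 193 mm) begins 47 mm behind the grasp point.
Start: joints at [80.793, 20.546, 0.682, 0, -70.136, -16.507], TCP at [0.293, 0.608, 0.227] pointing down, gripper open.
Joint ranges: [-176.03, 176.03], [-82.01, 121.73], [-58.28, 71.71], [-173.87, 95.51], [-174.79, -0.11], [-173.66, 173.66]. Speed limits (degrees/s): [136.94, 136.94, 172.46, 180, 180, 180].

INTERFACE

Orientations are given as [roll, pitch, yaw] about the fixed x, y, z axes, in that order (R = Rz(yaw) Ry(pitch) Rx(roll)).
In Python, from plant import sensors, cams, workorder gives the robot as it stands. The module is installed in compiled form; this text tells all that it offers.
- The arm moves only by the shell command python3 -m handwheel 'ROWS' [OPENING] [FORCE]. ROWS is JSON, one flat list of numbers, 4 for each row, row after row: the shift along the tool's x, y, z in cm, then the turn about the tool's x in degrees. A call has exactly 10 rows; each row is the pose to reach, as a shift and turn from the pose commanded when the call began, along the tool's axes at that moment; what a row does not reach only later rows make up. A row lasts 1/8 s, in which the tool goes at most 62.5 mm and 10.7 degrees, less where a joint would pass 70% of its speed; a pose out of reach is approached as far as the arm can. A call with a gripper value outside its range is refused whole. OPENING is the finger opening in cm, from 0 to 8.76, set as the call begins (- or left out, the last holds). The fingers move at their own pace and stop on an object; FORCE is the grip in N (left out, the last holds). Time passes only in rows, so rows that repeat a pose let the fingers close, or fill a call up. It gives the time, the measured TCP pose, the force and the opening at its end, in the units of the state.
- sensors.get_state(): the state, without advancing time (a new reading comes with each control period).
- cams.capture(name): name is "scene" or "side" or "wrist"; returns a dict with "image" (480x640x3 uint8, red, green, blue), "fov_y" (degrees; the focal length in pixels is half the picture's height over the tangent of half this angle, whatever the lens; pixels are square), "cx", "cy" (the principal point, pixels), "xyz" and "rotation" of the camera in the world. Camera axes: x right, y down, z forward; pixel columns grow to the right and rows downward; lengths in m; the calibration is good to about 2 mm. A picture is of the moment at which its call begins. There is no depth.
- workorder.close_job(): hands the job in, once; it reports no verdict.
The state is a dict: "time_s": time; "joints": joint angles; "qd": joint speeds; "joint_torque": joint torques, N m; "tcp_pos": TCP position; "eef_rot": TCP orientation; "contact_force": force on the tool from outside, world axes, zero at the start; "moment": the same for the moment, N m; "gripper_width": finger opening in m.
Only numpy, scipy, OpenCV 4.12 (cv2) and the standard library are available. Lean on these libraries where they do the work, as an engineer would, in place of code of your own. Each camera call takes 0.05 s, during which the arm holds its last target.

## Working session

There is one attempt and no reset: what is moved stays moved. The work goes in short steps, Python scripts to look and compute and a shell command to move; the robot and the scene stay as the last step left them, time stands still between calls to the robot, and variables do not carry over. Pictures are saved under pics/ and viewed, and the job is handed in when it is done.

```bash
mkdir -p pics
python3 - <<'E'
from plant import sensors,cams
import cv2
print(sensors.get_state())
for n in ["scene","side","wrist"]:
    c=cams.capture(n); cv2.imwrite(f"pics/{n}0.png",c["image"][:,:,::-1])
    print(n,c["fov_y"],c["cx"],c["cy"],c["xyz"],c["rotation"])
E
```

```text
{'time_s': 0.0, 'joints': array([ 8.07900349e+01,  2.05917860e+01,  6.31670436e-01, -1.89816655e-02,
       -7.01373787e+01, -1.65050313e+01]), 'qd': array([-0.00783467, -0.05293817,  0.10644346, -0.1022057 , -0.05815577,
        0.09294975]), 'joint_torque': array([-1.01523074e-03, -5.82722890e+01,  2.93060213e+01,  6.99709520e+00,
        6.92052490e-03, -1.62214396e-04]), 'tcp_pos': array([0.29271315, 0.60765809, 0.22560635]), 'eef_rot': array([   6.13475428,   89.9008857 , -109.58670662]), 'contact_force': array([-0.45185351, -0.01408107,  0.52625161]), 'moment': array([0.04090582, 0.02668751, 0.05980609]), 'gripper_width': 0.08760423982884122}
scene 52.940832807515605 321.7538183212282 237.08770857836004 [0.96499642 0.37134822 0.95314888] [-147.7532455     0.24917082  138.38255945]
side 50.260498208116324 320.94601563936754 248.69123467381706 [ 0.11562366 -0.74859718  0.57642449] [-119.83766223   -0.21273923  -33.93641043]
wrist 65.34758736230752 324.1362305721474 244.13107046905745 [0.36428102 0.57335236 0.38480495] [ 1.62950769e+02 -6.64869970e-02 -1.15732369e+02]
```

View pics/scene0.png

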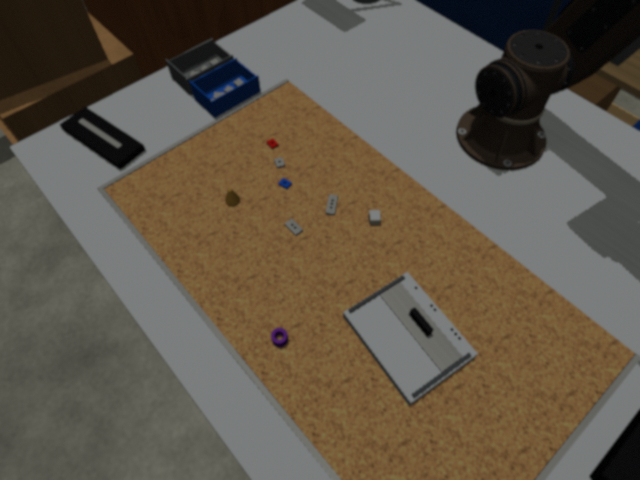

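View pics/side0.png

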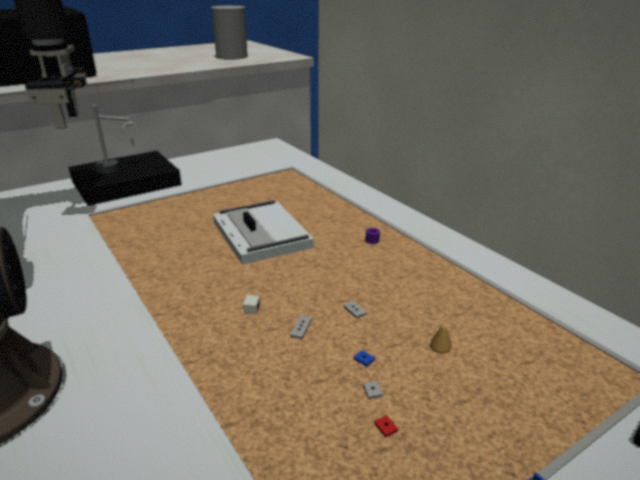

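View pics/wrist0.png

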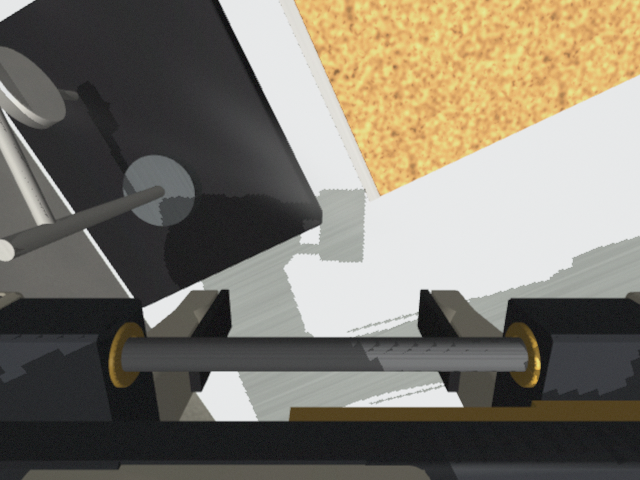

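Scene view: block at about (410,338). Grey one-dot shim at (280,163) between the red (272,143) and blue (285,184) look-alikes, two grey shims at (293,228) and (332,205), bead block (375,217), cone (232,197), spacer (280,337). The side view agrees. Next: enlarged crops to confirm dots, and first measurements.

```bash
cat > h.py <<'E'
from plant import sensors,cams
import cv2,numpy as np
from scipy.spatial.transform import Rotation as Ro
class Cam:
    def __init__(s,n):
        c=cams.capture(n); s.im=c["image"]; s.f=240/np.tan(np.radians(c["fov_y"]/2)); s.cx,s.cy=c["cx"],c["cy"]
        s.p=np.array(c["xyz"]); s.R=Ro.from_euler('xyz',c["rotation"],degrees=True).as_matrix()
    def ray(s,u,v):
        return s.R@np.array([(u-s.cx)/s.f,(v-s.cy)/s.f,1.])
    def onz(s,u,v,z):
        d=s.ray(u,v); return s.p+d*(z-s.p[2])/d[2]
    def proj(s,P):
        q=s.R.T@(np.asarray(P,float)-s.p); return s.cx+s.f*q[0]/q[2], s.cy+s.f*q[1]/q[2]
def tool():
    st=sensors.get_state(); return np.array(st["tcp_pos"]),Ro.from_euler('xyz',st["eef_rot"],degrees=True).as_matrix(),st
def save(im,name): cv2.imwrite("pics/"+name,im[:,:,::-1])
def move(target,yawz=None):
    """shift (cm, tool axes) to target TCP; turn (deg about tool x) bringing tool z to world yaw yawz (mod 180)"""
    p,R,st=tool(); d=R.T@(np.asarray(target)-p)*100
    t=None
    if yawz is not None:
        a=np.radians(yawz); w=R.T@np.array([np.cos(a),np.sin(a),0])
        t=np.degrees(np.arctan2(-w[1],w[2])); t=(t+90)%180-90
    return d,t
E
python3 - <<'E'
from h import *
c=Cam("scene"); s=Cam("side")
a=cv2.resize(c.im[125:255,205:405],(800,520),interpolation=cv2.INTER_CUBIC); save(a,"cropA.png")
b=cv2.resize(c.im[260:410,320:490],(680,600),interpolation=cv2.INTER_CUBIC); save(b,"cropB.png")
for n,(u,v) in dict(s1=(280,163),s2=(293,228),s3=(332,205),bead=(375,217),cone=(232,203),sp=(280,342),blue=(285,184),red=(272,143)).items(): print(n,c.onz(u,v,0.008).round(3))
for n,(u,v) in dict(s1=(373,389),s2=(355,310),s3=(301,326)).items(): print(n,s.onz(u,v,0.008).round(3))
E
```

```text
s1 [ 0.503 -0.317  0.008]
s2 [ 0.606 -0.141  0.008]
s3 [ 0.493 -0.129  0.008]
bead [ 0.44  -0.035  0.008]
cone [ 0.67  -0.296  0.008]
sp [0.804 0.055 0.008]
blue [ 0.536 -0.255  0.008]
red [ 0.475 -0.385  0.008]
s1 [ 0.498 -0.325  0.008]
s2 [ 0.596 -0.151  0.008]
s3 [ 0.488 -0.136  0.008]
```

View pics/cropA.png

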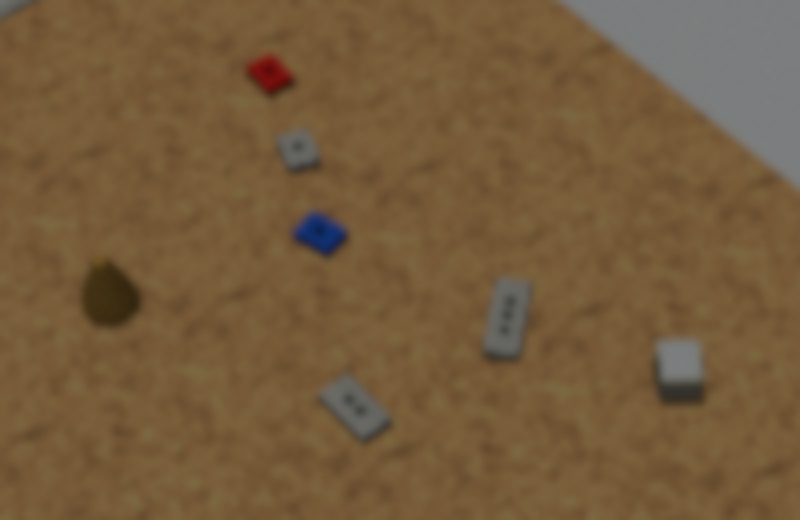

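View pics/cropB.png

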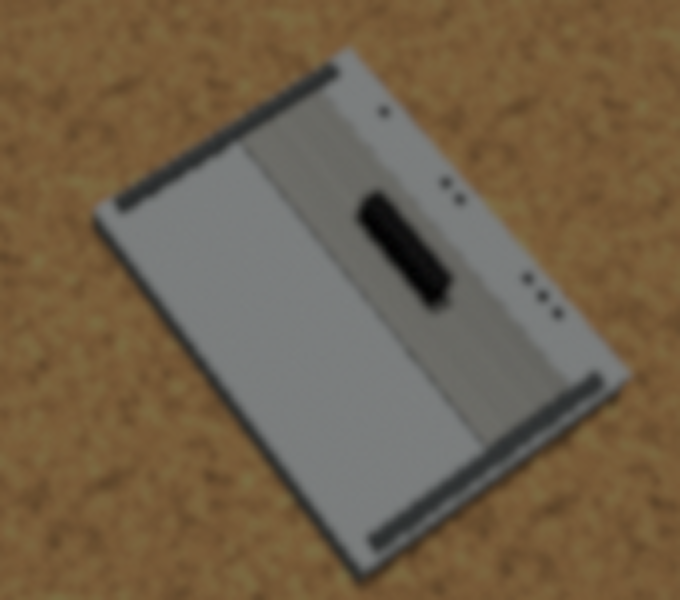

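Crop confirms: two-dot shim (293,228), three-dot shim (332,205), grey one-dot shim (280,163). Red and blue ones are the look-alikes. Block pocket dots run 1→3 from (416,288) to (455,334). Now precise blob measurements.

```bash
cat >> h.py <<'E'
BL=np.array([[-85,-110],[-85,110],[85,-110],[85,110]])/1000.
def fit2d(L,W):
    L=np.asarray(L,float);W=np.asarray(W,float); lc,wc=L.mean(0),W.mean(0); l,w=L-lc,W-wc
    th=np.arctan2((l[:,0]*w[:,1]-l[:,1]*w[:,0]).sum(),(l*w).sum()); c,s=np.cos(th),np.sin(th); R=np.array([[c,-s],[s,c]])
    t=wc-R@lc; res=W-(L@R.T+t); return t,np.degrees(th),res
def grey_blobs(im,amin=60,satmax=60):
    hsv=cv2.cvtColor(im,cv2.COLOR_RGB2HSV); m=((hsv[...,1]<satmax)&(hsv[...,2]>60)).astype(np.uint8)
    m=cv2.morphologyEx(m,cv2.MORPH_CLOSE,np.ones((5,5),np.uint8))
    cs,_=cv2.findContours(m,cv2.RETR_EXTERNAL,cv2.CHAIN_APPROX_NONE)
    return [k for k in cs if cv2.contourArea(k)>amin]
def worldrect(cam,cnt,z):
    P=np.array([cam.onz(u,v,z)[:2] for u,v in cnt.reshape(-1,2)],np.float32)*1000
    return cv2.minAreaRect(P)
E
python3 - <<'E'
from h import *
for n in ["scene","side"]:
    c=Cam(n); print(n)
    for k in grey_blobs(c.im):
        if cv2.contourArea(k)>20000: continue
        M=cv2.moments(k); u,v=M['m10']/M['m00'],M['m01']/M['m00']
        r=worldrect(c,k,0.006); print(round(u,1),round(v,1),M['m00'],c.onz(u,v,.006).round(4)[:2],"rect c",np.round(r[0],1),"size",np.round(r[1],1),"ang",round(r[2],1))
c=Cam("scene")
px=lambda x,y:((x+.5)/4+320-.5,(y+.5)/4+260-.5)
cor=[px(350,48),px(630,375),px(97,212),px(363,575)]
dots={(384,112):(-76,-69),(452,191):(-76,-14),(543,296):(-76,55)}
L=list(BL)+[np.array(v)/1000 for v in dots.values()]
W=[c.onz(*q,0.025)[:2] for q in cor]+[c.onz(*px(*q),0.025)[:2] for q in dots]
t,th,res=fit2d(L,W); print("block",t,th); print((res*1000).round(1))
s=Cam("side"); b=cv2.resize(s.im[190:270,200:330],(780,480),interpolation=cv2.INTER_CUBIC); save(b,"cropC.png")
E
```

```text
scene
409.8 336.5 8798.0 [0.5967 0.223 ] rect c [592.8 215.3] size [227.2 176.4] ang 82.1
293.4 226.5 127.5 [ 0.6014 -0.1447] rect c [ 601.3 -144.8] size [42.7 21.5] ang 89.0
374.3 215.5 111.5 [ 0.437  -0.0399] rect c [436.7 -39.9] size [32.  26.7] ang 48.2
331.4 204.2 143.5 [ 0.4911 -0.1332] rect c [ 490.6 -133.5] size [56.  22.1] ang 39.8
99.6 132.8 233.5 [ 0.7972 -0.7263] rect c [ 797.6 -727.9] size [ 16.4 166.6] ang 11.5
627.9 102.1 388.0 [-0.3683  0.1598] rect c [-365.8  166.5] size [81.5 91.1] ang 4.0
202.5 67.0 177.0 [ 0.4377 -0.7661] rect c [ 437.7 -766.4] size [123.   25.8] ang 0.5
side
602.3 450.4 4565.5 [ 0.6834 -0.5796] rect c [ 702.7 -590.3] size [ 78.8 249.7] ang 89.4
36.1 399.7 210.5 [ 0.0723 -0.0638] rect c [ 72.8 -61.9] size [35.9 28.5] ang 57.7
372.5 389.4 207.5 [ 0.4984 -0.3233] rect c [ 498.5 -323. ] size [32.5 23.3] ang 68.8
300.5 326.6 254.0 [ 0.4876 -0.1347] rect c [ 488.2 -133.6] size [61.8 23.7] ang 39.8
354.5 308.9 174.0 [ 0.599  -0.1458] rect c [ 599.  -145.2] size [47.4 24.8] ang 85.2
250.7 303.6 216.5 [ 0.4459 -0.0242] rect c [444.9 -24. ] size [57.5 28.4] ang 56.6
261.9 231.2 3962.5 [0.6021 0.2223] rect c [608.4 237.2] size [274.8 186.1] ang 81.9
53.4 57.7 167.0 [0.618  3.0351] rect c [ 583.3 2929.5] size [1006.   215.3] ang 82.2
block [0.59923298 0.21831611] -7.819012645101073
[[-0.5  0.2]
 [ 0.7 -0.9]
 [-0.7  2. ]
 [ 1.2  0.1]
 [-0.1 -0.6]
 [-0.2 -0.6]
 [-0.4 -0.2]]
```

View pics/cropC.png

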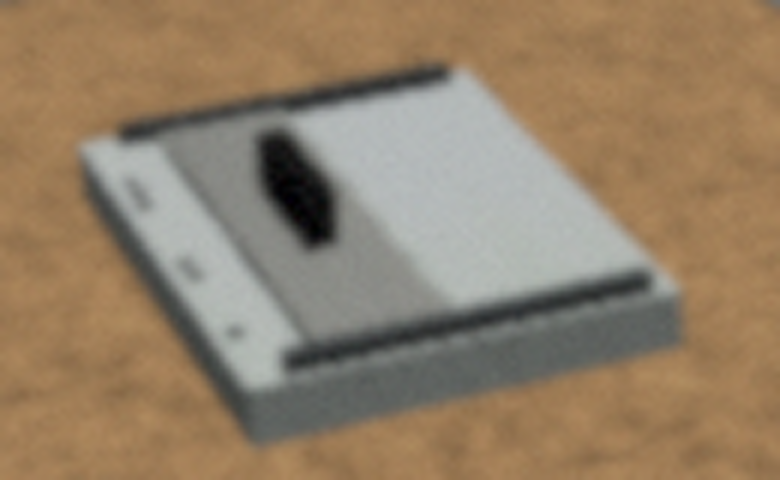

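```bash
cat >> h.py <<'E'
BT=np.array([0.5992,0.2183]); BY=-7.82
def blk(x,y,z):
    a=np.radians(BY); return np.array([BT[0]+np.cos(a)*x-np.sin(a)*y, BT[1]+np.sin(a)*x+np.cos(a)*y, z])
E
python3 - <<'E'
from h import *
c=Cam("scene")
# grip bar top: dark centroid
print("bar", c.onz(421.2,320.5,0.0555), "pred shut",blk(-.04,0,.0555), "open",blk(.04,0,.0555))
m=(cv2.cvtColor(c.im,cv2.COLOR_RGB2GRAY)[300:340,400:440]<40).astype(np.uint8)
k=max(cv2.findContours(m,0,1)[0],key=cv2.contourArea); r=cv2.minAreaRect(k); print(np.array(r[0])+[400,300],r[1:]); print(c.onz(r[0][0]+400,r[0][1]+300,.045))
p,R,st=tool(); print(R.round(3)); d,t=move(blk(-.038,0,.17),BY); print(d.round(2),t)
E
```

```text
bar [0.57461595 0.22302895 0.0555    ] pred shut [0.55957198 0.22374246 0.0555    ] open [0.63882802 0.21285754 0.0555    ]
[420.70792007 321.92079163] ((30.747209548950195, 8.372810363769531), 50.710594177246094)
[0.5730488  0.22268478 0.045     ]
[[-0.     0.901 -0.434]
 [-0.    -0.434 -0.901]
 [-1.     0.     0.   ]]
[ 5.65 40.9  23.  ] 72.10505615643686
```

Run:
```python
from h import *
print(move([.5735,.2223,.15],BY))
```

```text
(array([ 7.65425932, 42.02410332, 22.58231217]), np.float64(72.10505615643686))
```

```bash
python3 -m handwheel '[0,4,2,8, 1,9,5,16, 2,14.5,8,25, 3,20,10.5,34, 4,25.5,13.5,44, 5,31,16.5,53, 6.5,36,19.5,62, 7.6,40,21.5,70, 7.65,42,22.6,72.1, 7.65,42,22.6,72.1]' 6.0 30
python3 - <<'E'
from h import *
c=Cam("wrist"); save(c.im,"w1.png"); p,R,st=tool(); print(R.round(3),move([.5735,.2223,.15],BY))
E
```

```text
time_s: 1.75
tcp_pos: [0.574, 0.2207, 0.1498]
eef_rot: [61.2, 90.0, -126.8]
contact_force: [0.3, 0.7, -0.6]
gripper_width: 0.0599
[[-0.    -0.137 -0.991]
 [-0.    -0.991  0.137]
 [-1.     0.     0.   ]] (array([-0.00160798, -0.06197021,  0.01352705]), np.float64(-0.05995687462961996))
```

View pics/w1.png

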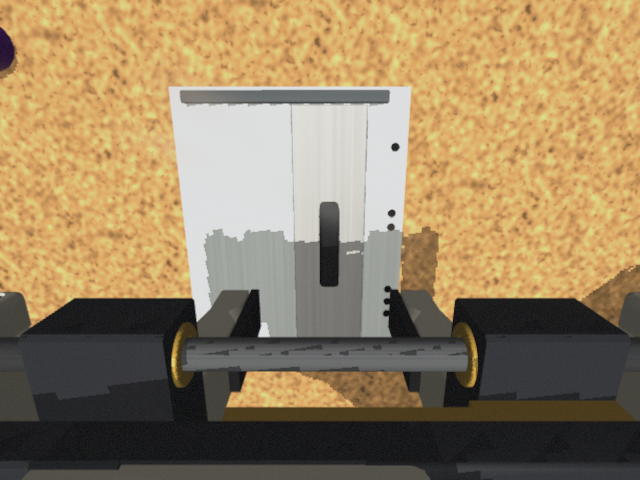

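Wrist view: block with dots 1/2/3 at (395,147), (391,220), (388,301), the bar centred at about (329,244), its long axis vertical in the picture. Checking bar and dots against the block fit.

Run:
```python
from h import *
c=Cam("wrist")
g=cv2.cvtColor(c.im,cv2.COLOR_RGB2GRAY)
def dark(u0,u1,v0,v1,th=45):
    m=(g[v0:v1,u0:u1]<th).astype(np.uint8); k=max(cv2.findContours(m,0,1)[0],key=cv2.contourArea); (x,y),r=cv2.minEnclosingCircle(k); M=cv2.moments(k)
    return u0+M['m10']/M['m00'],v0+M['m01']/M['m00'],cv2.boundingRect(k)
d1=dark(388,403,140,155); d3=dark(382,394,295,302)
d2a=dark(385,398,207,219);d2b=dark(385,398,221,233)
dd=[d1,d2a,d2b,d3]; print(dd)
W=[c.onz(u,v,.025)[:2] for u,v,_ in dd]; 
W2=[c.onz(170,87,.025)[:2],c.onz(410.5,87,.025)[:2]]
L=[[-.076,-.069],[-.076,-.014]]
WW=[W[0],(W[1]+W[2])/2]
t,th,res=fit2d(L+[[.085,-.11],[-.085,-.11]],WW+W2); print(t,th,(res*1000).round(1))
print([blk(*l,.025) for l in L],WW, W[3], blk(-.076,.055,0))
for v in (202,287): print("bar end",c.onz(329.5,v,.0555))
print(c.onz(320,244,.0555),c.onz(339,244,.0555))
print("lid edges",c.onz(292,240,.0295),c.onz(366.5,240,.0295))
```

```text
Traceback (most recent call last):
ZeroDivisionError: float division by zero
```

Run:
```python
from h import *
c=Cam("wrist")
dd=[(395,147),(391.3,213),(390.6,227),(388,289),(387.5,301.5),(386.5,313.5)]
W=[c.onz(u,v,.025)[:2] for u,v in dd]; 
W2=[c.onz(170,87,.025)[:2],c.onz(410.5,87,.025)[:2]]
L=[[-.076,-.069],[-.076,-.014],[-.076,.055]]
WW=[W[0],(W[1]+W[2])/2,W[4]]
t,th,res=fit2d(L+[[.085,-.11],[-.085,-.11]],WW+W2); print(t,th,(res*1000).round(1))
for v in (202,287): print("bar end",c.onz(329.5,v,.0555))
print(c.onz(320,244,.0555),c.onz(339,244,.0555))
print("lid edges",c.onz(292,240,.0295),c.onz(366.5,240,.0295))
save(cv2.resize(c.im[80:330,270:430],None,fx=2.4,fy=2.4),"w1c.png")
```

```text
[0.59687441 0.22124026] -7.759407092226685 [[ 0.1 -0.2]
 [ 0.2 -0.1]
 [-0.4  0.7]
 [-0.4 -0.3]
 [ 0.4 -0.1]]
bar end [0.56508918 0.19117207 0.0555    ]
bar end [0.57343348 0.25382608 0.0555    ]
[0.57574204 0.22011922 0.0555    ] [0.56239096 0.2219504  0.0555    ]
lid edges [0.59832445 0.22180325 0.0295    ] [0.54079835 0.229694   0.0295    ]
```

View pics/w1c.png

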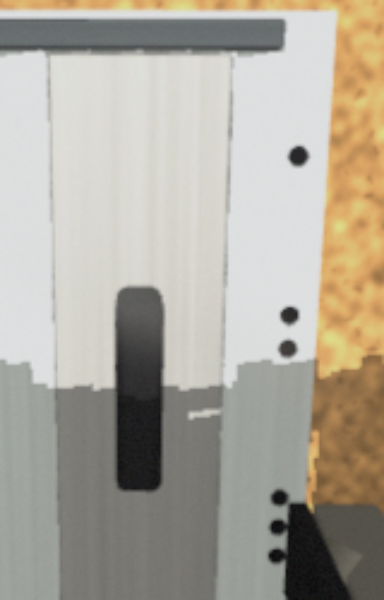

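Block fit residuals ≤0.7 mm, and the bar is at (0.569, 0.2225). Descending on the bar.

```bash
python3 -m handwheel '[2,0,0.2,0, 5,0,0.4,0, 8,0,0.4,0, 10,0,0.4,0, 11.4,0,0.4,0, 11.4,0,0.4,0, 11.4,0,0.4,0, 11.4,0,0.4,0, 11.4,0,0.4,0, 11.4,0,0.4,0]' - 30; python3 -m handwheel '[0,0,0,0, 0,0,0,0, 0,0,0,0, 0,0,0,0, 0,0,0,0, 0,0,0,0, 0,0,0,0, 0,0,0,0, 0,0,0,0, 0,0,0,0]' 0.5 30
```

```text
time_s: 3.15
tcp_pos: [0.5694, 0.2228, 0.0364]
eef_rot: [-133.7, 90.0, 38.5]
contact_force: [-0.6, 0.4, 0.3]
gripper_width: 0.06
time_s: 4.4
tcp_pos: [0.5693, 0.2228, 0.036]
eef_rot: [-170.6, 90.0, 1.6]
contact_force: [1.7, -1.0, -0.4]
gripper_width: 0.0135
```

```bash
python3 -m handwheel '[0,0,-1,0, 0,0,-2.2,0, 0,0,-3.4,0, 0,0,-4.6,0, 0,0,-5.8,0, 0,0,-6.4,0, 0,0,-6.7,0, 0,0,-6.8,0, 0,0,-6.8,0, 0,0,-6.8,0]'
```

```text
time_s: 5.65
tcp_pos: [0.6367, 0.2135, 0.0361]
eef_rot: [166.3, 90.0, -21.5]
contact_force: [0.3, -2.2, 1.1]
gripper_width: 0.0136
```

```bash
python3 -m handwheel '[0,0,-0.1,0, 0,0,-0.2,0, 0,0,-0.3,0, 0,0,-0.3,0, 0,0,-0.3,0, 0,0,-0.3,0, 0,0,-0.3,0, 0,0,-0.3,0, 0,0,-0.3,0, 0,0,-0.3,0]'
```

```text
time_s: 6.9
tcp_pos: [0.6379, 0.2133, 0.0361]
eef_rot: [15.6, 89.8, -172.3]
contact_force: [-9.2, 1.6, 7.5]
gripper_width: 0.0137
```

End stop reached (9 N), in robot coordinates consistent with the block fit. Release and lift.

```bash
python3 -m handwheel '[0,0,0.25,0, 0,0,0.25,0, 0,0,0.25,0, -0.3,0,0.25,0, -3,0,0.25,0, -6,0,0.25,0, -9,0,2,0, -12,0,4,0, -15,0,5.5,0, -15,0,6,0]' 4.5 30
python3 - <<'E'
from h import *
c=Cam("wrist"); save(c.im,"w2.png"); c=Cam("scene"); save(cv2.resize(c.im[260:410,320:490],(680,600),interpolation=cv2.INTER_CUBIC),"sc2.png")
E
```

```text
time_s: 8.15
tcp_pos: [0.581, 0.2222, 0.1895]
eef_rot: [-139.9, 89.7, 32.3]
contact_force: [-0.0, -0.9, -1.6]
gripper_width: 0.0451
```

View pics/w2.png

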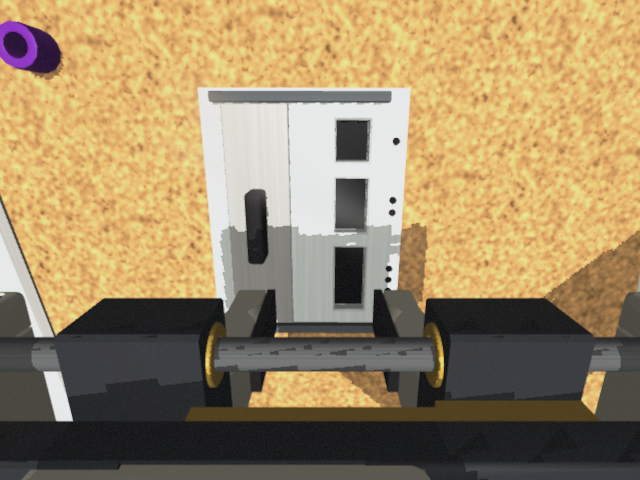

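View pics/sc2.png

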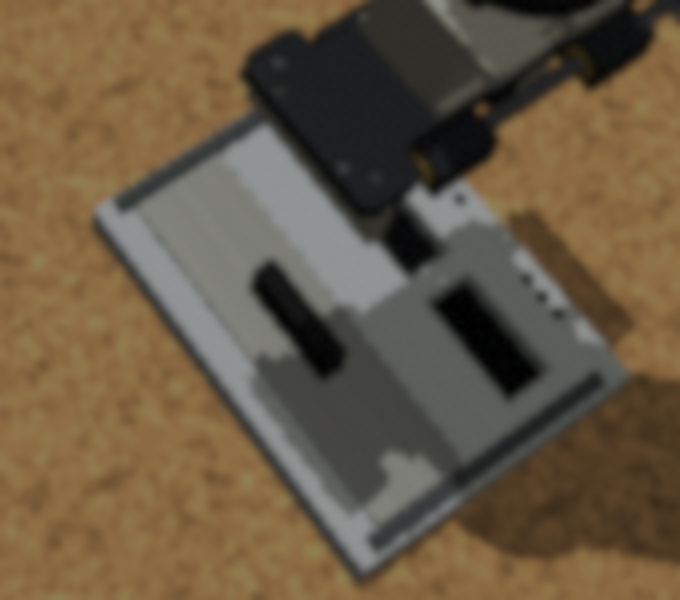

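Lid fully open. Wrist view shows pocket openings at about (353,140), (352,205), (348,275). Measuring them.

Run:
```python
from h import *
c=Cam("wrist")
save(cv2.resize(c.im[80:330,200:420],None,fx=2.4,fy=2.4,interpolation=cv2.INTER_CUBIC),"w2c.png")
g=cv2.cvtColor(c.im,cv2.COLOR_RGB2GRAY)
# dots: small dark blobs in strip
m=(g[120:300,382:404]<90).astype(np.uint8)
for k in cv2.findContours(m,0,1)[0]:
    if 5<cv2.contourArea(k)<80:
        (x,y),r=cv2.minEnclosingCircle(k); print("dot",x+382,y+120,r,c.onz(x+382,y+120,.025).round(4)[:2])
```

```text
dot 386.5 282.0 2.6926822662353516 [0.5302 0.2844]
dot 386.83333349227905 270.5 2.635331153869629 [0.5289 0.2731]
dot 390.04545497894287 214.40908813476562 2.591404914855957 [0.5215 0.2211]
dot 390.5 201.5 2.9155757427215576 [0.5202 0.2098]
dot 394.5 142.5 2.9155757427215576 [0.5128 0.161 ]
```

View pics/w2c.png

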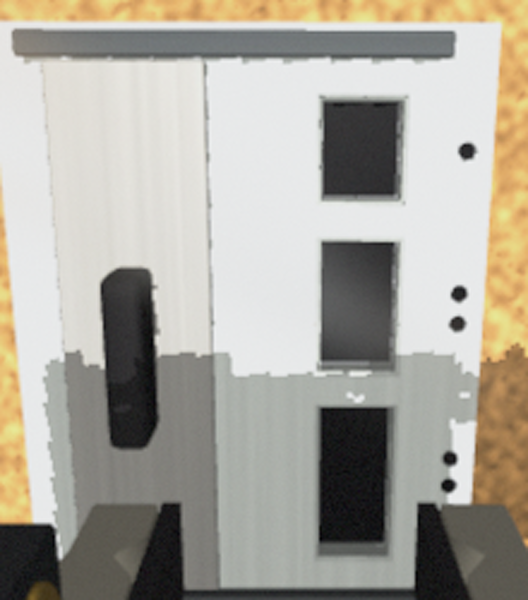

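Run:
```python
from h import *
c=Cam("wrist"); print(c.p)
f=lambda x,y:c.onz(200+(x+.5)/2.4-.5,80+(y+.5)/2.4-.5,.025)[:2]
dots=[c.onz(394.5,142.5,.025)[:2],c.onz(390.2,208,.025)[:2]]
L=[[-.076,-.069],[-.076,-.014],[.085,-.11],[-.085,-.11]];W=dots+[f(-2,22),f(501,22)]
for (x0,x1,y0,y1),py,h in [((318,408,97,203),-.069,.017),((318,400,240,370),-.014,.024),((316,391,405,556),.055,.031)]:
    for x,y,l in [(x0,y0,[-.026,py-h]),(x1,y0,[-.054,py-h]),(x0,y1,[-.026,py+h]),(x1,y1,[-.054,py+h])]:
        L.append(l);W.append(f(x,y))
t,th,res=fit2d(L,W); print(t,th,(res*1000).round(1))
```

```text
[0.56864747 0.14216315 0.34479053]
[0.59761846 0.21796932] -8.1781773712388 [[ 0.2  0.1]
 [ 0.5  0. ]
 [-3.   1.5]
 [ 0.6 -0. ]
 [ 1.7 -0.3]
 [-0.7 -0.1]
 [ 1.5  0.9]
 [-2.   1.2]
 [ 1.2 -0.2]
 [ 0.1 -0.2]
 [ 0.5 -0.4]
 [-1.8 -0.2]
 [ 1.  -0.9]
 [ 1.  -1. ]
 [ 0.4 -0.2]
 [-1.2 -0.2]]
```

```bash
sed -i 's/^BT=.*/BT=np.array([0.5983,0.2188]); BY=-7.85/' h.py
python3 - <<'E'
from h import *
p,R,st=tool(); print(p,R.round(3)); print(move([.4895,-.1335,.15],129.8))
E
```

```text
[0.57992468 0.22106007 0.18524009] [[-0.001 -0.136 -0.991]
 [-0.001 -0.991  0.136]
 [-1.     0.001  0.001]]
(array([ 3.55488964, 36.35396967,  4.1309749 ]), np.float64(42.38032142997875))
```

```bash
python3 -m handwheel '[0,4,0.4,5, 0,9,1,10, 0,14,1.5,16, 0,19,2,21, 0.5,24,2.5,27, 1.5,29,3,33, 2.5,33.5,3.8,39, 3.5,36.3,4.1,42.4, 3.5,36.3,4.1,42.4, 3.5,36.3,4.1,42.4]' 4.5 30
python3 - <<'E'
from h import *
c=Cam("wrist"); save(c.im,"w3.png"); print(c.p,tool()[:2])
for k in grey_blobs(c.im[:290],150):
    r=worldrect(c,k,0.008); M=cv2.moments(k); print(M['m10']/M['m00'],M['m01']/M['m00'],np.round(r[0],1),np.round(r[1],1),r[2])
E
```

```text
time_s: 9.6
tcp_pos: [0.4903, -0.1329, 0.1506]
eef_rot: [61.6, 89.9, -168.6]
contact_force: [-0.5, -0.0, 0.3]
gripper_width: 0.045
[ 0.42870052 -0.18390974  0.30972795] (array([ 0.49055639, -0.13251048,  0.15083684]), array([[-4.21743746e-04, -7.68048065e-01, -6.40392062e-01],
       [-1.42204998e-04, -6.40392066e-01,  7.68048164e-01],
       [-9.99999901e-01,  4.14986462e-04,  1.60861075e-04]]))
451.98016467065867 262.76609281437123 [443.2 -29.3] [37.5 31.3] 49.05113220214844
325.3616381544842 228.2317262830482 [ 489.7 -132.3] [56.  21.9] 39.77012252807617
121.98148148148147 82.77294085129905 [ 499.6 -320.4] [29.3 23.1] 69.20354461669922
592.7023620786291 49.95514452718392 [252.  -64.4] [160.   62.7] 89.97596740722656
```

View pics/w3.png

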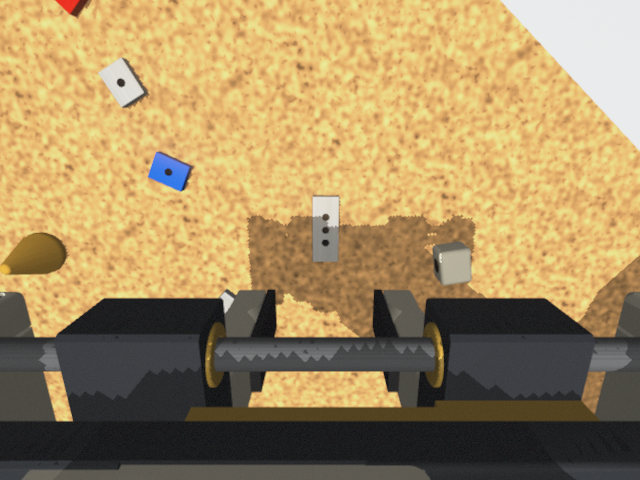

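Shim3: 56.0×21.9 mm at (0.4897,-0.1323), three dots at (326,230), directly below the jaws. Descend and grip.

```bash
python3 -m handwheel '[3,0,0,0, 7,0,0,0, 10.5,0,0,0, 13,0,0,0, 14,0,0,0, 14.7,0,0,0, 14.75,0,0,0, 14.75,0,0,0, 14.75,0,0,0, 14.75,0,0,0]' - 40; python3 -m handwheel '[0,0,0,0, 0,0,0,0, 0,0,0,0, 0,0,0,0, 0,0,0,0, 0,0,0,0, -2,0,0,0, -6,0,0,0, -11,0,0,0, -14,0,0,0]' 1.2 40;  python3 - <<'E'
from h import *
c=Cam("wrist"); save(c.im,"w4.png"); print(move(blk(-.04,.055,.17),BY))
E
```

```text
time_s: 10.9
tcp_pos: [0.4904, -0.1328, 0.004]
eef_rot: [-123.5, 90.0, 6.2]
contact_force: [-0.3, 0.2, 0.4]
gripper_width: 0.0449
time_s: 12.15
tcp_pos: [0.4909, -0.1327, 0.146]
eef_rot: [-128.5, 89.9, 1.3]
contact_force: [1.5, 0.2, -0.9]
gripper_width: 0.0213
(array([ -2.03767618, -32.03487895,  26.88816814]), np.float64(-42.309783370751944))
```

View pics/w4.png

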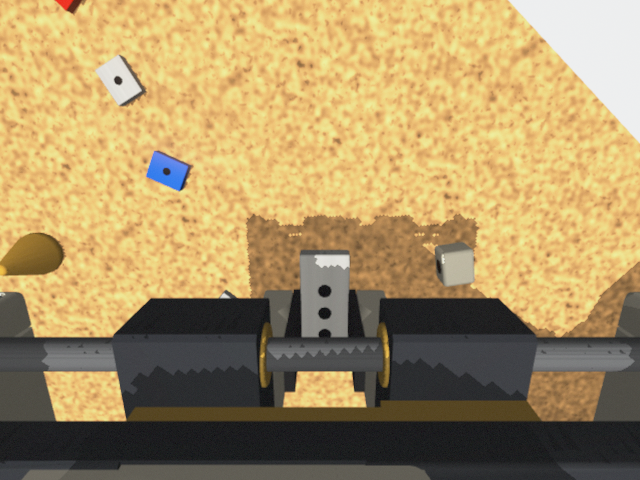

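Run:
```python
from h import *
c=Cam("wrist"); p,R,st=tool()
g=cv2.cvtColor(c.im,cv2.COLOR_RGB2GRAY)
for (u,v) in [(324.5,291),(325,313),(300.5,251),(349,251),(300.5,300),(350,300)]:
    P=c.onz(u,v,p[2]+.004); print((R.T@(P-p)*1000).round(1))
print(p,st['gripper_width'])
```

```text
[-4.   9.1 -0. ]
[-4.  -2.1  0.2]
[ -4.1  28.4 -10.6]
[-4.2 28.4 10.8]
[ -4.    4.6 -11.1]
[-4.1  4.6 11.7]
[ 0.49230365 -0.13274112  0.14716997] 0.021356577079524094
```

Run:
```python
from h import *
for i in range(3):
    c=Cam("wrist"); st=sensors.get_state(); print(st['time_s'],st['tcp_pos'],st['qd'].round(2), c.p)
print(move(blk(-.04,.055,.12),BY))
```

```text
12.3 [ 0.49113444 -0.13259871  0.14514745] [ 0.06  2.06 -2.38 -0.8   1.06 -0.06] [ 0.42955377 -0.1838506   0.30585388]
12.35 [ 0.49012182 -0.13259534  0.14371368] [-0.11  1.51 -1.28 -0.36  0.21 -0.08] [ 0.42877475 -0.18374505  0.30395743]
12.4 [ 0.48958698 -0.13265333  0.14290444] [ 0.06  1.02 -0.53  0.01 -0.08 -0.04] [ 0.42819297 -0.18372179  0.30271553]
(array([  2.29841384, -32.20432364,  26.72132238]), np.float64(-42.38375075621303))
```

```bash
python3 -m handwheel '[0,-4,3.5,-6, 0,-9,7.5,-12, 0,-14,11.5,-18, 0,-19,15.5,-25, 0,-24,20,-32, 1,-29,24,-38, 2,-31.5,26.2,-41.5, 2.3,-32.2,26.7,-42.4, 2.3,-32.2,26.7,-42.4, 2.3,-32.2,26.7,-42.4]'; python3 -m handwheel '[1.5,0,0,0, 3,0,0,0, 4,0,0,0, 4.5,0,0,0, 4.5,0,0,0, 4.5,0,0,0, 4.5,0,0,0, 4.5,0,0,0, 4.5,0,0,0, 4.5,0,0,0]'
python3 - <<'E'
from h import *
c=Cam("wrist"); save(c.im,"w5.png"); save(cv2.resize(c.im[80:340,230:430],None,fx=2.3,fy=2.3,interpolation=cv2.INTER_CUBIC),"w5c.png"); print(c.p,tool()[0],tool()[1].round(4),move(blk(-.04,.055,.027),BY))
import pickle; pickle.dump(c,open("c5.pkl","wb"))
E
```

```text
time_s: 13.65
tcp_pos: [0.5665, 0.2772, 0.1202]
eef_rot: [50.5, 89.9, -137.4]
contact_force: [0.1, 0.4, -0.7]
gripper_width: 0.021
time_s: 14.9
tcp_pos: [0.5668, 0.2785, 0.0756]
eef_rot: [-140.8, 90.0, 31.4]
contact_force: [-0.7, -0.2, -1.3]
gripper_width: 0.0206
[0.55549104 0.19944239 0.23469776] [0.56680165 0.27849184 0.07561432] [[ 1.000e-04 -1.360e-01 -9.907e-01]
 [ 1.000e-04 -9.907e-01  1.360e-01]
 [-1.000e+00 -1.000e-04 -1.000e-04]] (array([ 4.86142874, -0.01666005,  0.06472167]), np.float64(0.034804054671184304))
```

View pics/w5c.png

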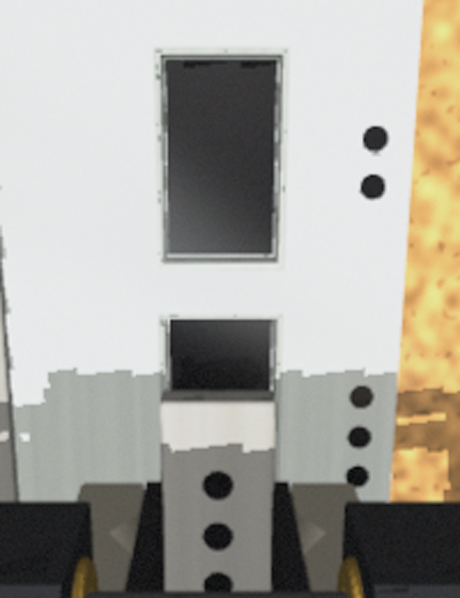

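Run:
```python
from h import *
import pickle; c=pickle.load(open("c5.pkl","rb"))
f=lambda x,y,z:c.onz(230+(x+.5)/2.3-.5,80+(y+.5)/2.3-.5,z)[:2]
L=[[-.076,-.014],[-.076,.055],[-.026,-.038],[-.054,-.038],[-.026,.010],[-.054,.010],[-.026,.024],[-.054,.024]]
W=[f(374,162.5,.025),f(359,437,.025),f(157,52,.025),f(286,52,.025),f(163,261,.025),f(280,261,.025),f(163.5,318,.025),f(277,318,.025)]
t,th,res=fit2d(L,W); print(t,th,(res*1000).round(1))
zt=.0756+.004
d=[f(218,486,zt),f(218,536.5,zt)]; print("dots",d)
e=[f(162,401,zt),f(273,401,zt)]; print(e)
a=np.radians(th); R=np.array([[np.cos(a),-np.sin(a)],[np.sin(a),np.cos(a)]])
print("shim centre in block mm",(R.T@(d[1]-t))*1000,"edge mid",(R.T@((e[0]+e[1])/2-t))*1000, "edge yaw", np.degrees(np.arctan2(*(e[0]-e[1])[::-1])))
print("tcp in block", R.T@(np.array([.5668,.2785])-t)*1000)
```

```text
[0.59771306 0.21851183] -8.095682889023614 [[-0.   0.2]
 [-0.1  0.6]
 [ 0.9 -0.2]
 [-0.6 -0.2]
 [ 0.2 -0.2]
 [-0.5 -0.3]
 [ 0.3  0.1]
 [-0.1 -0. ]]
dots [array([0.56500014, 0.2686818 ]), array([0.56649281, 0.27956506])]
[array([0.57315843, 0.24981268]), array([0.55225239, 0.25267884])]
shim centre in block mm [-39.50703884  56.0481452 ] edge mid [-39.26858731  27.47770013] edge yaw -7.806437604586426
tcp in block [-39.05292318  55.0369605 ]
```

Shim3 in hand sits at block (-39.5, 56.0) against pocket (-40, 55), yaw within 0.3°. Lower and release.

```bash
python3 -m handwheel '[1.5,0.07,0.05,0, 3,0.07,0.05,0, 4,0.07,0.05,0, 4.6,0.07,0.05,0, 4.85,0.07,0.05,0, 4.9,0.07,0.05,0, 4.9,0.07,0.05,0, 4.9,0.07,0.05,0, 4.9,0.07,0.05,0, 4.9,0.07,0.05,0]'
python3 - <<'E'
from h import *
c=Cam("wrist"); save(c.im,"w6.png")
E
```

```text
time_s: 16.2
tcp_pos: [0.5662, 0.2779, 0.0267]
eef_rot: [-130.0, 90.0, 42.2]
contact_force: [-0.3, -0.1, -1.1]
gripper_width: 0.021
```

View pics/w6.png

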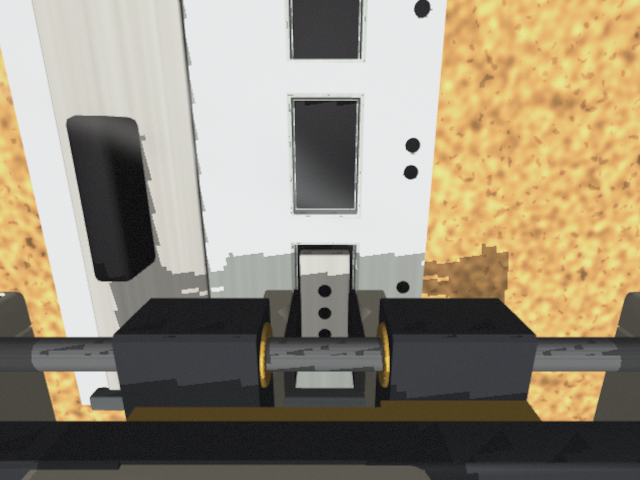

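Shim3 is aligned inside the pocket rim (299–351 wide at row 248). No contact force. Release, lift, look.

```bash
python3 -m handwheel '[0,0,0,0, 0,0,0,0, 0,0,0,0, 0,0,0,0, -0.5,0,0,0, -3,0,0,0, -7,0,0,0, -11,0,0,0, -12,0,0,0, -12,0,0,0]' 3.2
python3 - <<'E'
from h import *
c=Cam("wrist"); save(cv2.resize(c.im[80:320,220:440],None,fx=2.4,fy=2.4),"w7.png"); print(move([.600,-.145,.15],178))
E
```

```text
time_s: 17.5
tcp_pos: [0.5663, 0.2781, 0.1473]
eef_rot: [-123.3, 89.9, 48.9]
contact_force: [0.2, -0.8, -0.9]
gripper_width: 0.032
(array([-0.39005425, 41.4073909 , -9.14750423]), np.float64(-5.827816668043795))
```

View pics/w7.png

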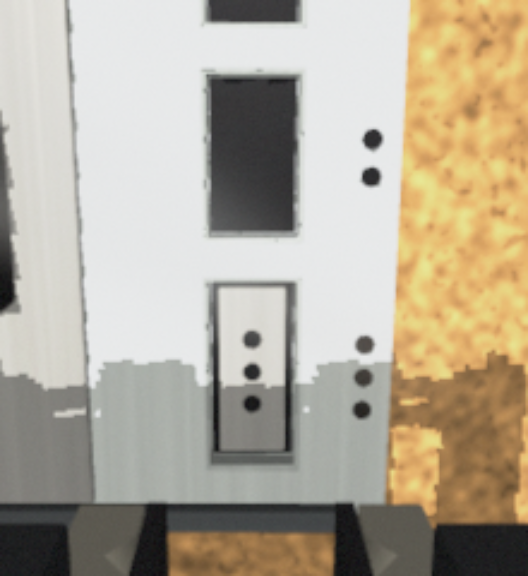

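Shim3 lies flat, centred in its pocket. Next shim2: hover.

```bash
python3 -m handwheel '[0,4,-0.8,0, 0,9,-2,0, 0,14.5,-3.2,-1, 0,20,-4.4,-2, 0,25.5,-5.6,-3, 0,31,-6.8,-4, 0,36.5,-8,-5, 0,40.5,-8.9,-5, 0,41.4,-9.1,-5, 0,41.4,-9.1,-5]' 4.5
python3 - <<'E'
from h import *
for i in range(2): c=Cam("wrist")
p,R,st=tool()
save(c.im,"w8.png"); print(c.p,p,R.round(3))
for k in grey_blobs(c.im[:310],150):
    r=worldrect(c,k,0.008); M=cv2.moments(k); print(M['m10']/M['m00'],M['m01']/M['m00'],np.round(r[0],1),np.round(r[1],1),r[2])
E
```

```text
time_s: 18.8
tcp_pos: [0.5993, -0.145, 0.1452]
eef_rot: [0.4, 89.9, 177.5]
contact_force: [0.3, 1.1, -0.3]
gripper_width: 0.045
[ 0.59542333 -0.22399239  0.30457513] [ 0.59972315 -0.14380878  0.14583371] [[-0.001 -0.049 -0.999]
 [ 0.    -0.999  0.049]
 [-1.    -0.     0.001]]
631.780701754386 301.5043859649123 [334.1 -67.6] [15.3 15. ] 87.132568359375
400.14738562091503 300.221568627451 [535.3 -78.6] [17.2 32.2] 87.13031005859375
248.1546458739441 300.23781676413256 [669.4 -85.4] [17.2 32.2] 87.13031768798828
10.029834254143646 298.53812154696135 [ 870.  -102.4] [37.7 22. ] 72.8660888671875
322.8247367719579 230.4158336665334 [ 600.2 -144. ] [42.4 21.8] 89.13182067871094
```

View pics/w8.png

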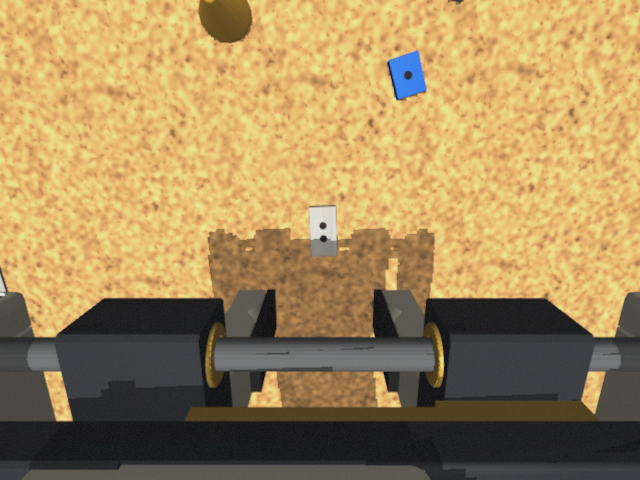

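```bash
python3 -m handwheel '[3,0,0,-1.9, 7,0,0,-1.9, 10.5,0,0,-1.9, 12.8,0,0,-1.9, 13.8,0,0,-1.9, 14.2,0,0,-1.9, 14.2,0,0,-1.9, 14.2,0,0,-1.9, 14.2,0,0,-1.9, 14.2,0,0,-1.9]' - 40; python3 -m handwheel '[0,0,0,0, 0,0,0,0, 0,0,0,0, 0,0,0,0, 0,0,0,0, 0,0,0,0, -2,0,0,0, -6,0,0,0, -10,0,0,0, -12,0,0,0]' 1.2 40;  python3 - <<'E'
from h import *
c=Cam("wrist"); save(c.im[150:420,150:500],"w9.png"); print(move(blk(-.04,-.014,.10),BY))
E
```

```text
time_s: 20.15
tcp_pos: [0.6002, -0.1447, 0.005]
eef_rot: [-178.4, 90.0, 0.7]
contact_force: [-0.9, 0.4, -0.5]
gripper_width: 0.0449
time_s: 21.4
tcp_pos: [0.6009, -0.1446, 0.127]
eef_rot: [-179.4, 89.8, -0.3]
contact_force: [-0.2, 0.5, -1.1]
gripper_width: 0.0207
(array([  2.8719672 , -35.44967163,   5.07460959]), np.float64(6.972037912872622))
```

View pics/w9.png

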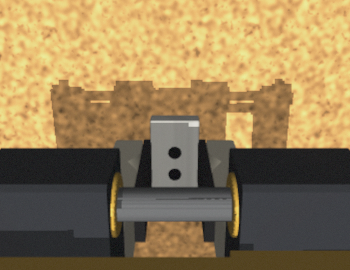

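```bash
python3 -m handwheel '[0,-3.5,0.5,1, 0,-8.5,1.2,2, 0,-14,2,3, 0,-19.5,2.8,4, 0,-25,3.6,5, 0,-30,4.3,6, 1,-34,4.8,7, 2.5,-35.4,5,7, 4,-35.4,5,7, 5,-35.4,5,7]'; python3 -m handwheel '[0,0,0,0, 0,0,0,0, 0,0,0,0, 0,0,0,0, 0,0,0,0, 0,0,0,0, 0,0,0,0, 0,0,0,0, 0,0,0,0, 0,0,0,0]'
python3 - <<'E'
from h import *
c=Cam("wrist"); save(cv2.resize(c.im[80:340,230:430],None,fx=2.3,fy=2.3,interpolation=cv2.INTER_CUBIC),"w10c.png"); print(c.p,tool()[0],tool()[1].round(4),move(blk(-.04,-.014,.027),BY))
import pickle; pickle.dump(c,open("c10.pkl","wb"))
E
```

```text
time_s: 22.7
tcp_pos: [0.5551, 0.2088, 0.073]
eef_rot: [43.4, 89.9, -144.6]
contact_force: [-0.9, -0.2, 0.1]
gripper_width: 0.0209
time_s: 23.95
tcp_pos: [0.5557, 0.2101, 0.0745]
eef_rot: [49.5, 90.0, -138.5]
contact_force: [0.0, -0.2, 0.0]
gripper_width: 0.0208
[0.54428399 0.13106339 0.23361932] [0.55570356 0.21011439 0.07454736] [[-0.     -0.1377 -0.9905]
 [-0.     -0.9905  0.1377]
 [-1.      0.      0.    ]] (array([ 4.75473409, -0.04238732, -0.10111295]), np.float64(-0.06480672250029329))
```

View pics/w10c.png

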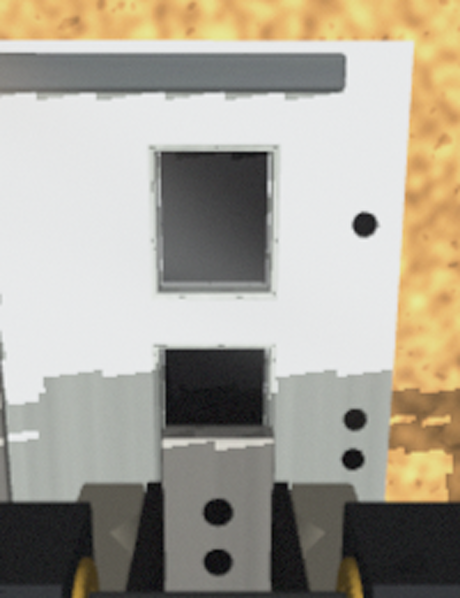

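Run:
```python
from h import *
import pickle; c=pickle.load(open("c10.pkl","rb"))
f=lambda x,y,z:c.onz(230+(x+.5)/2.3-.5,80+(y+.5)/2.3-.5,z)[:2]
L=[[-.076,-.069],[-.076,-.014],[-.026,-.086],[-.054,-.086],[-.026,-.052],[-.054,-.052],[-.026,-.038],[-.054,-.038]]
W=[f(365,224,.025),f(354,439.5,.025),f(152,149,.025),f(277,149,.025),f(157,292,.025),f(274,292,.025),f(159,347,.025),f(272,347,.025)]
t,th,res=fit2d(L,W); print(t,th,(res*1000).round(1))
zt=.0745+.0035
d=[f(218,512,zt),f(218,562,zt)]; m=(d[0]+d[1])/2
e=[f(163,438,zt),f(273,438,zt)]
a=np.radians(th); R=np.array([[np.cos(a),-np.sin(a)],[np.sin(a),np.cos(a)]])
print("shim centre in block mm",(R.T@(m-t))*1000,"edge mid",(R.T@((e[0]+e[1])/2-t))*1000, "edge yaw", np.degrees(np.arctan2(*(e[0]-e[1])[::-1])))
print("tcp in block", R.T@(np.array([.5557,.2101])-t)*1000)
```

```text
[0.59770705 0.21856593] -8.102019683421869 [[ 0.1  0.2]
 [-0.   0.6]
 [ 0.9 -0.2]
 [-0.4 -0.1]
 [ 0.3 -0.1]
 [-0.5 -0.1]
 [ 0.  -0.1]
 [-0.3 -0.1]]
shim centre in block mm [-40.83237609 -12.86962387] edge mid [-40.76005879 -34.15267782] edge yaw -7.905163305684861
tcp in block [-40.39461146 -14.30173664]
```

```bash
python3 -m handwheel '[1.5,0.1,-0.06,0, 3,0.1,-0.06,0, 4,0.1,-0.06,0, 4.6,0.1,-0.06,0, 4.8,0.1,-0.06,0, 4.8,0.1,-0.06,0, 4.8,0.1,-0.06,0, 4.8,0.1,-0.06,0, 4.8,0.1,-0.06,0, 4.8,0.1,-0.06,0]'
python3 - <<'E'
from h import *
c=Cam("wrist"); save(cv2.resize(c.im[200:400,230:430],None,fx=2.5,fy=2.5),"w11.png")
E
```

```text
time_s: 25.25
tcp_pos: [0.5562, 0.209, 0.0267]
eef_rot: [-131.4, 90.0, 40.7]
contact_force: [0.4, 0.6, -1.3]
gripper_width: 0.0208
```

View pics/w11.png

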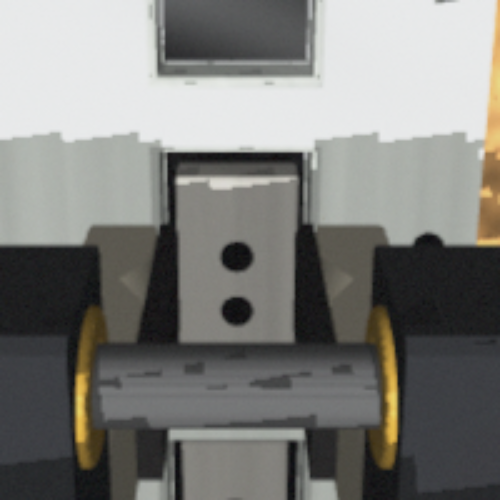

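Shim2 is centred in the rim (173–300 between 160–315). Release and lift.

```bash
python3 -m handwheel '[0,0,0,0, 0,0,0,0, 0,0,0,0, 0,0,0,0, -0.5,0,0,0, -3,0,0,0, -7,0,0,0, -11,0,0,0, -12,0,0,0, -12,0,0,0]' 3.2
python3 - <<'E'
from h import *
c=Cam("wrist"); save(cv2.resize(c.im[80:320,220:440],None,fx=2.4,fy=2.4),"w12.png"); print(move([.4995,-.3215,.145],159.2))
E
```

```text
time_s: 26.55
tcp_pos: [0.5563, 0.2092, 0.1473]
eef_rot: [-127.0, 89.9, 45.0]
contact_force: [0.5, 0.4, -0.7]
gripper_width: 0.032
(array([ 0.11226261, 53.30748578, -1.74589643]), np.float64(12.872466005581174))
```

View pics/w12.png

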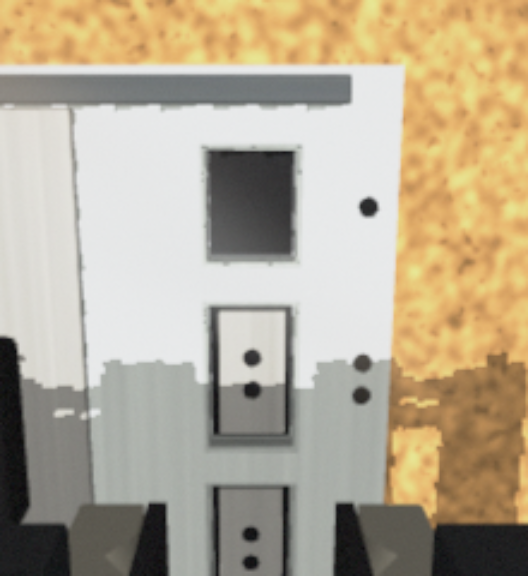

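Shim2 is flat in its pocket. On to shim1.

```bash
python3 -m handwheel '[0,5,-0.2,1, 0,11,-0.4,3, 0,17,-0.6,4, 0,23,-0.8,6, 0,29,-1,7, 0,35,-1.2,9, 0,41,-1.4,10, 0,47,-1.6,12, 0,52,-1.7,12.9, 0,53.3,-1.7,12.9]' 4.5; python3 -m handwheel '[0,0,0,0, 0,0,0,0, 0,0,0,0, 0,0,0,0, 0,0,0,0, 0,0,0,0, 0,0,0,0, 0,0,0,0, 0,0,0,0, 0,0,0,0]'
python3 - <<'E'
from h import *
c=Cam("wrist")
p,R,st=tool()
save(c.im,"w13.png"); print(c.p,p,R.round(3))
for k in grey_blobs(c.im[:290],150):
    r=worldrect(c,k,0.008); M=cv2.moments(k); print(M['m10']/M['m00'],M['m01']/M['m00'],np.round(r[0],1),np.round(r[1],1),r[2])
E
```

```text
time_s: 27.85
tcp_pos: [0.4979, -0.3235, 0.1444]
eef_rot: [5.0, 89.8, 163.9]
contact_force: [-0.2, -0.2, -0.4]
gripper_width: 0.0454
time_s: 29.1
tcp_pos: [0.4996, -0.3213, 0.1465]
eef_rot: [-4.1, 90.0, 155.1]
contact_force: [-0.2, -0.4, -0.3]
gripper_width: 0.0448
[ 0.47079161 -0.39587022  0.30562186] [ 0.49958875 -0.32127636  0.14656559] [[-0.    -0.355 -0.935]
 [-0.    -0.935  0.355]
 [-1.     0.     0.   ]]
323.72979026674807 229.87212380370593 [ 499.8 -321.6] [28.1 22. ] 66.6834716796875
612.6975413913167 120.86559369004476 [ 260.7 -295.9] [240.3  47.3] 89.93241882324219
11.13732833957553 5.330212234706616 [ 642.6 -551.5] [ 8.5 27.9] 89.97895050048828
```

View pics/w13.png

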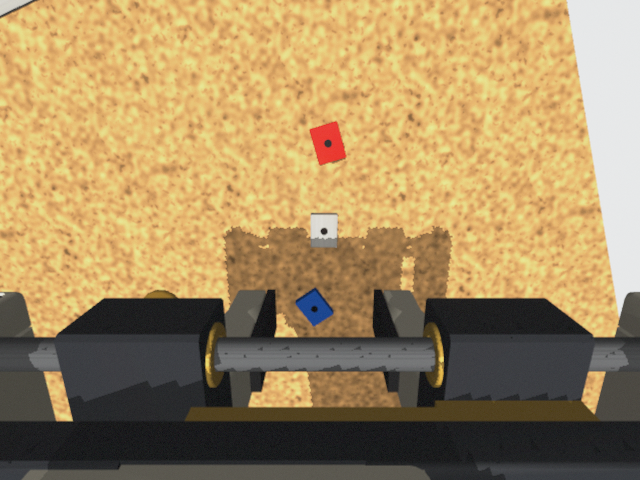

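Grey one-dot shim1 at pixel (324,230), between red (328,143) and blue (314,306). Measures 28.1×22.0 mm. Grip it.

```bash
python3 -m handwheel '[3,0,0,1.2, 7,0,0,1.2, 10.5,0,0,1.2, 12.8,0,0,1.2, 13.8,0,0,1.2, 14.25,0,0,1.2, 14.25,0,0,1.2, 14.25,0,0,1.2, 14.25,0,0,1.2, 14.25,0,0,1.2]' - 40; python3 -m handwheel '[0,0,0,0, 0,0,0,0, 0,0,0,0, 0,0,0,0, 0,0,0,0, 0,0,0,0, -2,0,0,0, -6,0,0,0, -10,0,0,0, -12,0,0,0]' 1.2 40;  python3 - <<'E'
from h import *
c=Cam("wrist"); save(c.im[150:420,150:500],"w14.png"); print(move(blk(-.04,-.069,.10),BY))
E
```

```text
time_s: 30.4
tcp_pos: [0.4998, -0.3213, 0.0045]
eef_rot: [-173.8, 90.0, -15.9]
contact_force: [0.4, 0.1, 0.1]
gripper_width: 0.0448
time_s: 31.65
tcp_pos: [0.5005, -0.3216, 0.1265]
eef_rot: [-177.5, 89.8, -19.5]
contact_force: [0.6, 0.2, -1.2]
gripper_width: 0.0211
(array([  2.77426792, -46.11333023,  13.46296594]), np.float64(-14.134475075355198))
```

View pics/w14.png

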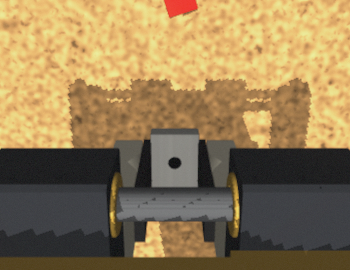

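```bash
python3 -m handwheel '[0,-4,1.2,-1, 0,-9.5,2.8,-3, 0,-15,4.4,-5, 0,-20.5,6,-6, 0,-26,7.6,-8, 0,-31.5,9.2,-10, 0,-37,10.8,-11, 0,-42,12.2,-13, 0,-45.5,13.3,-14.1, 0,-46.1,13.5,-14.1]'; python3 -m handwheel '[1.5,0,0,0, 3.5,0,0,0, 4.5,0,0,0, 5,0,0,0, 5,0,0,0, 5,0,0,0, 5,0,0,0, 5,0,0,0, 5,0,0,0, 5,0,0,0]'
python3 - <<'E'
from h import *
c=Cam("wrist"); save(cv2.resize(c.im[80:340,230:430],None,fx=2.3,fy=2.3,interpolation=cv2.INTER_CUBIC),"w15c.png"); print(c.p,tool()[0],tool()[1].round(4),move(blk(-.04,-.069,.0265),BY))
import pickle; pickle.dump(c,open("c15.pkl","wb"))
E
```

```text
time_s: 32.95
tcp_pos: [0.5472, 0.1589, 0.1234]
eef_rot: [29.2, 90.0, -158.6]
contact_force: [-0.4, -1.0, -0.6]
gripper_width: 0.0207
time_s: 34.2
tcp_pos: [0.5473, 0.1568, 0.0741]
eef_rot: [-148.7, 90.0, 23.4]
contact_force: [0.6, 0.3, -0.6]
gripper_width: 0.0212
[0.53583047 0.07774555 0.23318635] [0.54722611 0.15677621 0.07408739] [[ 0.     -0.1376 -0.9905]
 [ 0.     -0.9905  0.1376]
 [-1.     -0.     -0.    ]] (array([ 4.75874012,  0.05802854, -0.2124311 ]), np.float64(-0.06032094542933919))
```

View pics/w15c.png

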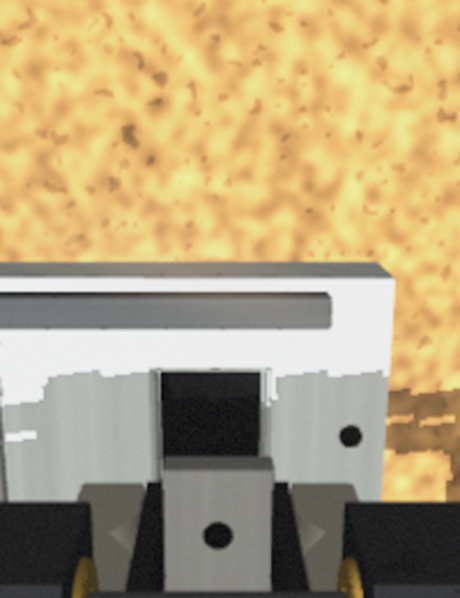

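Run:
```python
from h import *
import pickle; c=pickle.load(open("c15.pkl","rb"))
f=lambda x,y,z:c.onz(230+(x+.5)/2.3-.5,80+(y+.5)/2.3-.5,z)[:2]
L=[[-.076,-.069],[-.085,-.11],[-.026,-.086],[-.054,-.086]]
W=[f(351,436,.025),f(395,279.5,.025),f(155.5,371,.025),f(270,371,.025)]
t,th,res=fit2d(L,W); print(t,th,(res*1000).round(1))
zt=.0741+.0037
m=f(218,535.5,zt); e=[f(164,469,zt),f(273,469,zt)]
for t,th in ((t,th),(np.array([.5977,.2185]),-8.1)):
    a=np.radians(th); R=np.array([[np.cos(a),-np.sin(a)],[np.sin(a),np.cos(a)]])
    print("shim centre in block mm",(R.T@(m-t))*1000,"edge mid",(R.T@((e[0]+e[1])/2-t))*1000, "edge yaw", np.degrees(np.arctan2(*(e[0]-e[1])[::-1])))
```

```text
[0.59795631 0.21860818] -8.322531301675076 [[ 0.   0.1]
 [ 0.4  0.1]
 [ 0.3 -0.1]
 [-0.7 -0.2]]
shim centre in block mm [-41.6568766  -67.57442526] edge mid [-41.64916216 -81.97045157] edge yaw -7.897877399076343
shim centre in block mm [-41.68050351 -67.26890694] edge mid [-41.72870176 -81.66485462] edge yaw -7.897877399076343
```

```bash
python3 -m handwheel '[1.5,0.14,-0.16,0, 3,0.14,-0.16,0, 4,0.14,-0.16,0, 4.6,0.14,-0.16,0, 4.75,0.14,-0.16,0, 4.75,0.14,-0.16,0, 4.75,0.14,-0.16,0, 4.75,0.14,-0.16,0, 4.75,0.14,-0.16,0, 4.75,0.14,-0.16,0]'
python3 - <<'E'
from h import *
c=Cam("wrist"); save(cv2.resize(c.im[200:400,230:430],None,fx=2.5,fy=2.5),"w16.png")
E
```

```text
time_s: 35.5
tcp_pos: [0.5487, 0.1552, 0.0267]
eef_rot: [-139.3, 90.0, 32.8]
contact_force: [-0.1, -0.0, -0.6]
gripper_width: 0.0208
```

View pics/w16.png

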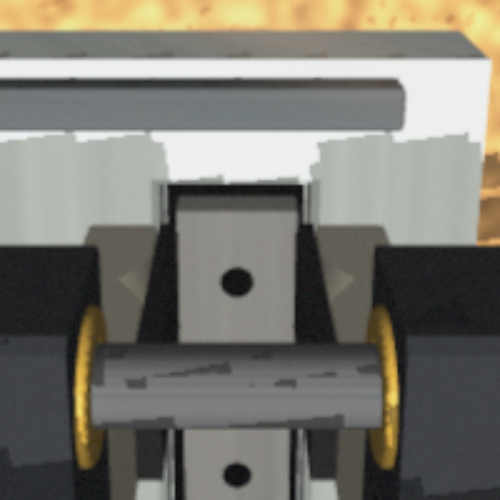

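Shim1 (177–298) is centred in the rim (160–315). Release, lift, check.

```bash
python3 -m handwheel '[0,0,0,0, 0,0,0,0, 0,0,0,0, 0,0,0,0, -0.5,0,0,0, -3,0,0,0, -7,0,0,0, -11,-3,0,0, -14,-6,0,0, -16,-9,0,0]' 3.2; python3 -m handwheel '[0,0,0,0, 0,0,0,0, 0,0,0,0, 0,0,0,0, 0,0,0,0, 0,0,0,0, 0,0,0,0, 0,0,0,0, 0,0,0,0, 0,0,0,0]'
python3 - <<'E'
from h import *
c=Cam("wrist"); s=Cam("scene"); print(tool()[0])
import pickle; pickle.dump(c,open("c17.pkl","wb"))
save(cv2.resize(c.im[60:310,200:420],None,fx=2.4,fy=2.4,interpolation=cv2.INTER_CUBIC),"w17.png"); save(s.im,"sc3.png")
E
```

```text
time_s: 36.8
tcp_pos: [0.5615, 0.2453, 0.1891]
eef_rot: [-135.6, 89.8, 36.5]
contact_force: [0.5, 0.8, -0.9]
gripper_width: 0.0321
time_s: 38.05
tcp_pos: [0.561, 0.2443, 0.1866]
eef_rot: [-0.2, 90.0, 171.9]
contact_force: [-0.2, -0.1, -0.5]
gripper_width: 0.0321
[0.56100132 0.24428205 0.1865647 ]
```

View pics/w17.png

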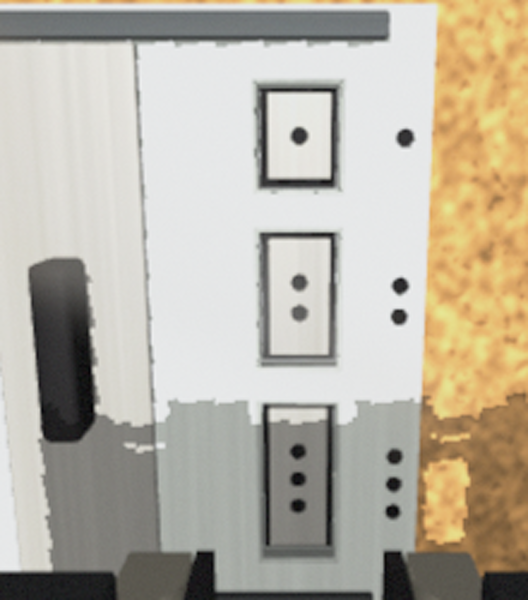

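View pics/sc3.png

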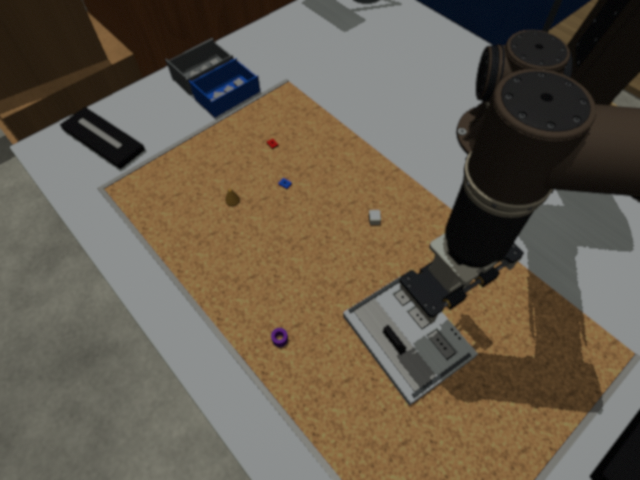

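All three shims lie inside their pockets. The bystanders are at their original pixels: cone (232,197), bead (375,217), spacer (280,337). Final numeric check.

Run:
```python
from h import *
import pickle; c=pickle.load(open("c17.pkl","rb"))
f=lambda x,y,z:c.onz(200+(x+.5)/2.4-.5,60+(y+.5)/2.4-.5,z)[:2]
L=[[-.076,-.069],[-.076,-.014],[-.076,.055]]; W=[f(405,138,.025),f(399.5,301.5,.025),f(394,484,.025)]
t,th,res=fit2d(L,W); print(t,th,(res*1000).round(1)); a=np.radians(th); R=np.array([[np.cos(a),-np.sin(a)],[np.sin(a),np.cos(a)]])
for n,(x,y),py in ((1,(299,135.5),-69),(2,(299.5,298),-14),(3,(298,478.5),55)):
    print(n,((R.T@(f(x,y,.021)-t))*1000-[-40,py]).round(1))
print("lid near edge block x mm",(R.T@(f(148,290,.0295)-t))[0]*1000, "=13 when fully open")
s=sensors.get_state(); print(s['time_s'],s['contact_force'])
```

```text
[0.59779371 0.21928066] -7.846420718867175 [[-0.1 -0.1]
 [ 0.1  0. ]
 [-0.   0.1]]
1 [-0.2 -1.1]
2 [-0.3 -0.7]
3 [ 0.3 -0.8]
lid near edge block x mm 12.726983101368056 =13 when fully open
38.15 [ 0.65719146 -0.16128822 -0.88917822]
```

```bash
python3 -c "
from plant import workorder,sensors
print(workorder.close_job()); print(sensors.get_state()['time_s'])"
```

```text
the job is handed in; nothing more can be done
None
the job is handed in; nothing more can be done
```

The lid is open and all three shims lie in their matching pockets. I handed the job in at about 38 s of the 69 s allowed; it reports no verdict.

- **Lid:** I gripped the bar and slid the lid to its end stop, which I felt as about 9 N. The last picture puts its near edge at block x = 12.7 mm, where fully open is 13 mm.
- **Shims:** I placed them in the order 3, 2, 1, correcting each over its pocket by wrist camera before release. The final offsets from the pocket centres are about 1.1, 0.8 and 0.9 mm for shims 1, 2 and 3, within the 8 mm allowed. They look flat on the floors, but I judged that by eye and did not measure their heights.
- **Bystanders:** In the scene picture, the spacer, bead block and cone are at the same pixels as at the start. I left the red and blue look-alikes alone.
- **Disagreements:** The different views placed the block 2–3 mm and 0.5° apart, partly because the arm was still settling in the early pictures. That is why I aligned each shim to its pocket within a single wrist picture. No check failed.

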